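Switch on and zero the gold-weighing station

ROBOT

A 7-joint arm with a two-finger parallel gripper is mounted at the origin on the work surface. World frame = base frame: x ahead of the robot, y to its left, z up, the work surface at z = 0. Lengths are in mm, angles in degrees, forces in N, time in s.
With the tool pointing down it reaches from about 400 to 850 mm from the base axis. Payload 10.4 kg.
Tool frame: the origin (TCP) lies midway between the tips of the shut fingers; the grasp point (between the pads) lies behind it (r.pinch_z is the z of the grasp point in the tool frame, in mm); z points along the fingers, y is the line along which they close (so a half turn about z gives the same grasp; the last joint's range is limited). The gripper opens to 87 mm and grips with 3 to 60 N. Pads are 19 mm wide; open, the fingers measure 117 mm over their backs; the gripper's body (75 mm by 190 mm) begins 51 mm behind the grasp point.
Start: joints at [-64.32, 19.034, -3.707, 83.658, 1.238, 77.344, -5.071], TCP at [283.491, 557.032, 222.576] pointing down, gripper open.
Joint ranges: [-148.97, 148.97], [-28.65, 121.19], [-84.17, 76.75], [9.2, 138.47], [-72.65, 252.65], [3.7, 117.97], [-149.18, 149.18]. Speed limits (degrees/s): [127.2, 127.2, 159.86, 159.86, 180, 180, 180].

INTERFACE

Orientations are given as a 3x3 rotation matrix whose columns are the frame's x, y, z axes.
In Python, from cell import r, capture, calibration, spotter gives the robot as it stands.
- The arm moves only by the tool arm_command, never from a script. Its argument "deltas" is a list of rows, each a list of 5 numbers: the opening, from 0 (shut) to 1 (fully open), then the shift along the tool's x, y, z in m, then the turn about the tool's z in degrees. In form: [[grip, dx, dy, dz, roll], ...]. A call has 1 to 12 rows; each row shifts and turns the commanded pose from where the row before left it, along the tool's axes as they then stand; what a row does not reach is not made up. A row lasts 1/12 s, in which the tool goes at most 41.7 mm and 7.16 degrees, less where a joint would pass 70% of its speed; a pose out of reach is approached as far as the arm can. A call is refused whole if a number of a shift passes 0.0417 or a number of a turn 7.16, either way. A call with a gripper value outside its range is refused whole. The fingers move at their own pace and stop on an object; "squeeze" is the grip in N (left out, the last holds). Time passes only in rows, so rows that do not move let the fingers close. It gives the time, the measured TCP pose, the force, the opening and the grip force at its end, in the units of the state.
- r.state(): the state, without advancing time (a new reading comes with each control period).
- capture(name): name is "side" or "top" or "wrist"; returns the picture (400x640x3 uint8, red, green, blue); there is no depth.
- calibration(name): a dict with "fx", "fy", "cx", "cy" (pixels), "T" (4x4, takes a point from camera to world coordinates); the wrist camera has in their place "T_tool_cam" (4x4, takes a point from camera to tool coordinates, whose origin is the TCP and whose axes are the flange's). Camera axes: x right, y down, z forward; pixel columns grow to the right and rows downward; lengths in mm; the calibration is good to about 2 mm. A picture is of the moment at which its call begins: read the wrist's pose just before it. calibration takes no time and is no camera call.
- r.hand_in(): hands the job in; it is judged then, once.
Trained networks look in the newest picture that a camera, given by its name, has taken for a name from the list of things; names that differ only in an ending like _2 or _b are one class to them, and where a whole thing is asked for, a point or a joint stands for the part that bears it (a point fixed in the world has none). Each returns a list of dicts, best first, with "conf" (0 to 1); they miss things now and then, are a little off and sometimes report something else, mostly with a low value. They report only what shows in the picture. A call takes as long as a camera call. They do not tell look-alikes from the thing itself.
- spotter.cut_out(label, camera): "pixels" (400x640 bool, what is visible of it) and "location" ([column, row] in pixels, amid what is visible of it).
The state is a dict: "time": time; "q": joint angles; "qd": joint speeds; "effort": joint torques, N m; "position": TCP position; "eef_rot": TCP orientation; "force": force on the tool from outside, world axes, zero at the start; "wrist_torque": the same for the moment, N m; "width": finger opening in mm; "gripper_force": force on a finger pad.
Only numpy, scipy, OpenCV 4.12 (cv2) and the standard library are available. Lean on these libraries where they do the work, as an engineer would, in place of code of your own. Each camera call takes 0.05 s, during which the arm holds its last target. There are 200 camera calls.

TASK

Get the gold-weighing station ready: press the raised end of the ticket printer's rocker right down to switch the printer on, then switch on the balance with its rocker in the same way, and then press the balance's wide bar key right down for a moment and let it come up, to zero the balance with its empty dish. Do not press the two square keys or touch the weighing pan, and leave the dish, the steel weight, the pump bottle and the ring box where they stand: nothing is to be picked up.

Things in the scene. Friction and masses are not known exactly. Their poses are not given: they have to be found in the camera images.
- balance: White precision balance, fixed, 300 mm (x) by 220 mm (y), yaw within 0.25 rad. Origin: centre of underside; its -x is its front, on the robot side. Flat front deck 52 mm above the table, x -150 to -65 mm; on it at x -110 mm: rocker at y 78 mm, three keys at y 21, -27, -75 mm. Behind: sloping display, then a clear open-topped draught shield, front wall at x -14 mm, top 130 mm above the table.
- balance_switch (a joint): V-shaped black rocker, 48 mm by 25 mm, hinged at its middle. While off, its half towards the -x side of the balance is raised (outer end 6.6 mm above the hinge line), the other level; on, the reverse. Press the raised half down until level. Rad: 0 to 0.03 = off (start), 0.28 = on, at its stop; over 0.22 counts as on. No spring: about 3 N at the press point moves it and it stays where left.
- balance_switch_press (a point): Point on top of the raised half of the rocker of the balance, 17 mm from the hinge line, 7 mm from the outer end, mid-width; moves with the rocker. Off, it is 64 mm above the table; it goes down 5 mm, to 59 mm, when switched on. The frame round the rocker (58 mm by 34 mm) stands 3 mm below the level half.
- printer: White ticket printer with grey roll housing, fixed, 160 mm deep (x) by 130 mm wide (y), yaw within 0.35 rad. Origin: centre of its underside; its -x is its front, on the robot side. Flat top 70 mm above the table, the round housing at the back (x above -15 mm) up to 110 mm high and a slip of paper up to 135 mm. Its rocker is on the top, hinge at x -45 mm, y 0.
- printer_switch (a joint): V-shaped black rocker, 48 mm by 25 mm, hinged at its middle. While off, its half towards the -x side of the printer is raised (outer end 6.6 mm above the hinge line), the other level; on, the reverse. Press the raised half down until level. Rad: 0 to 0.03 = off (start), 0.28 = on, at its stop; over 0.22 counts as on. No spring: about 3 N at the press point moves it and it stays where left.
- printer_switch_press (a point): Point on top of the raised half of the rocker of the printer, 17 mm from the hinge line, 7 mm from the outer end, mid-width; moves with the rocker. Off, it is 82 mm above the table; it goes down 5 mm, to 77 mm, when switched on. The frame round the rocker (58 mm by 34 mm) stands 3 mm below the level half.
- tare_key (a joint): Plain black wide bar key, 16 mm by 46 mm (second size along balance y), its top 10 mm above the front deck; one of three keys that stand in any order in one row. Value in m: 0 = up, 0.005 = fully down; it springs back. About 1.2 N starts it and 4 N takes it fully down; it counts as pressed when more than 4 mm down for 0.1 s.
- tare_key_top (a point): Centre of the top of the wide bar key, 62 mm above the table when up. Axes as the balance's.
- square_key_a (a joint): Plain black square key, 16 mm by 16 mm (second size along balance y), its top 10 mm above the front deck; one of three keys that stand in any order in one row. Value in m: 0 = up, 0.005 = fully down; it springs back. Not to be pressed (2.5 mm at most).
- square_key_a_top (a point): Centre of the top of one square key, 62 mm above the table when up.
- square_key_b (a joint): Plain black square key, 16 mm by 16 mm (second size along balance y), its top 10 mm above the front deck; one of three keys that stand in any order in one row. Value in m: 0 = up, 0.005 = fully down; it springs back. Not to be pressed (2.5 mm at most).
- square_key_b_top (a point): Centre of the top of the other square key, 62 mm above the table when up.
- pan: The round steel weighing pan of the balance, 124 mm across, inside the draught shield; its top is 84 mm above the table. Origin: centre of its underside. Not to be touched.
- dish: Empty aluminium dish, 68 mm across and 18 mm high, loose on the pan. Origin: centre of its underside. Bystander.
- weight: Steel calibration weight with a knob, 34 mm across, 49 mm high, 200 g, standing loose just in front of the printer. Origin: centre of its underside. Bystander.
- bottle: Amber pump bottle, 58 mm across, 148 mm high, loose, to one side. Origin: centre of its underside. Bystander.
- ringbox: Blue ring box, 56 mm square and 42 mm high, loose, to the other side. Origin: centre of its underside. Bystander.
Things that resemble listed ones, but are neither listed nor needed, are in the scene too. Several things look just like the printer: the one meant starts farthest to the robot's left.

How it is judged (in metres and radians):
On the way, in this order (a step that is already met when the one before it is completed fails the run):
1. the printer's rocker is switched on (value of joint printer_switch above 0.22 rad), for 0.1 s.
2. the balance's rocker is switched on (value of joint balance_switch above 0.22 rad), for 0.1 s.
3. the wide bar key is pressed down (value of joint tare_key above 0.004 m), for 0.1 s.
At the end, for the whole second after the job is handed in: Both rockers are on (over 0.22 of 0.28 rad), all three keys are up again (within 1.5 mm), and the dish, weight, bottle and ring box are at rest within 15 mm of where they stood (value of joint each of printer_switch, balance_switch above 0.22 rad and value of joint each of tare_key, square_key_a, square_key_b below 0.0015 m and distance of each of dish, weight, bottle, ringbox from where it was at the start of the episode below 0.015 m and linear speed of each of dish, weight, bottle, ringbox below 0.02 m/s); the robot touches nothing.
It fails at once if the balance is switched on before the printer (value of joint balance_switch above 0.14 rad and value of joint printer_switch below 0.14 rad).
It fails at once if the bar key is pressed before the balance is switched on (value of joint tare_key above 0.0025 m and value of joint balance_switch below 0.14 rad).
It fails at once if a square key is pressed (value of joint any of square_key_a, square_key_b above 0.0025 m).
It fails at once if the weighing pan is touched (contact force between any of the fingers, the arm and pan above 1 N).
It fails at once if the dish, weight, bottle or ring box is displaced by more than 15 mm, lifted or tipped (distance of any of dish, weight, bottle, ringbox from where it was at the start of the episode above 0.015 m or angle between any of dish, weight, bottle, ringbox's own z axis and vertical above 0.3 rad).
It also fails if it takes over 54 s, if anything falls off the work surface, if the arm or the gripper's body presses on something with over 40 N, if the wrist force passes 120 N, or if a joint passes its speed limit or range.

## Working session

There is one attempt and no reset: what is moved stays moved. The work goes in short steps, Python scripts to look and compute and a tool call to move; the robot and the scene stay as the last step left them, time stands still between calls to the robot, and variables do not carry over. Pictures are saved under pics/ and viewed, at most 10 in all, crops included, and the job is handed in when it is done.

Besides the shell and the picture viewer there is one more tool, called by a JSON object that holds its "op" and its "data". arm_command: Moves the arm, as the interface text tells. Its arguments: {"type":"object","properties":{"deltas":{"type":"array","items":{"type":"array","items":{"type":"number"}}},"squeeze":{"type":"number"}},"required":["deltas"]}

```bash
ls; mkdir -p pics; python3 - <<'E'
from cell import r,capture,calibration,spotter
import cv2,numpy as np
for n in("top","side"):
    cv2.imwrite(f"pics/{n}0.png",capture(n)[:,:,::-1])
    c=calibration(n);print(n,c["fx"],c["cx"],c["cy"],np.round(c["T"],3).tolist())
print(np.round(calibration("wrist")["T_tool_cam"],3).tolist())
s=r.state();print(s["time"],s["position"],np.round(s["eef_rot"],3).tolist())
E
```

```text
pics
top 513.4785677643426 320.63438174523884 201.0899351439941 [[-0.021, -0.981, 0.194, 209.922], [-1.0, 0.023, 0.01, -80.275], [-0.015, -0.194, -0.981, 1495.468], [0.0, 0.0, 0.0, 1.0]]
side 390.22203307509716 314.6596924748554 196.33967597505745 [[0.863, -0.346, 0.369, 44.037], [-0.505, -0.569, 0.649, -868.854], [-0.014, -0.746, -0.666, 929.937], [0.0, 0.0, 0.0, 1.0]]
[[0.0, -0.964, -0.264, 72.019], [1.0, 0.001, -0.001, 0.658], [0.001, -0.264, 0.964, -162.815], [0.0, 0.0, 0.0, 1.0]]
0.1 [283.35215882 556.6854186  221.86465582] [[-0.891, 0.454, -0.001], [0.454, 0.891, -0.001], [-0.0, -0.001, -1.0]]
```

View pics/top0.png

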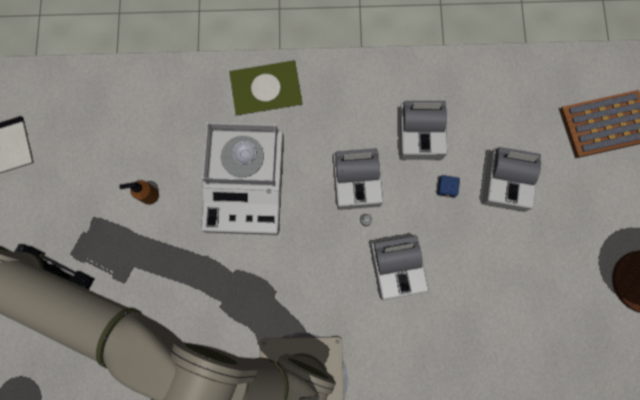

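View pics/side0.png

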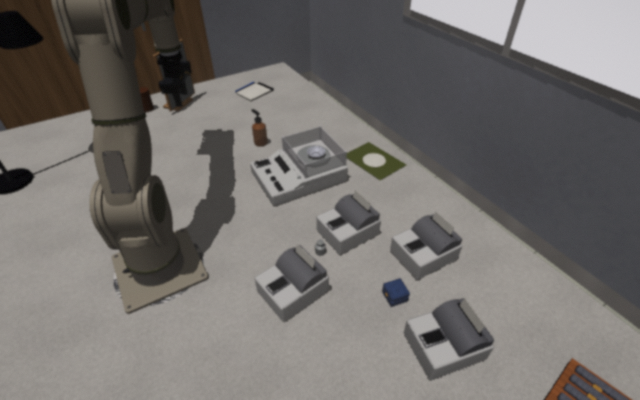

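The top view shows four printer look-alikes, with rockers at about (360,191), (426,142), (513,192) and (404,283). The robot's left is image left, so the one I want is at (358,178). The weight stands in front of it at (365,220), which fits the description. On the balance, the rocker is at (212,216), the square keys at (233,217) and (249,218), and the bar at (266,219).

```bash
cat >h.py <<'E'
import numpy as np,cv2
from cell import r,capture,calibration,spotter
def ray(c,T,uv,z):
    d=T[:3,:3]@np.array([(uv[0]-c["cx"])/c["fx"],(uv[1]-c["cy"])/c["fy"],1.]);o=T[:3,3]
    return o+d*(z-o[2])/d[2]
def toolT():
    s=r.state();T=np.eye(4);T[:3,:3]=s["eef_rot"];T[:3,3]=s["position"];return T
def topw(uv,z):
    c=calibration("top");return ray(c,np.array(c["T"]),uv,z)
def wristw(T,uv,z):
    c=calibration("wrist");return ray(c,T@np.array(c["T_tool_cam"]),uv,z)
def wristpx(T,p):
    c=calibration("wrist");q=np.linalg.inv(T@np.array(c["T_tool_cam"]))@np.append(p,1.)
    return c["fx"]*q[0]/q[2]+c["cx"],c["fy"]*q[1]/q[2]+c["cy"]
E
python3 - <<'E'
from h import *
im=cv2.imread("pics/top0.png")[115:240,190:390]
cv2.imwrite("pics/crop.png",cv2.resize(im,None,fx=4,fy=4,interpolation=cv2.INTER_CUBIC))
for n,uv,z in[("prock",(360,191),78),("brock",(212,216),60),("bar",(266,219),62),("sqa",(233,217),62),("sqb",(249,218),62),("weight",(365,220),40),("wrong",(404,283),78)]:print(n,np.round(topw(uv,z)))
print(r.state()["q"])
E
```

```text
prock [ 517. -177.   78.]
brock [458. 244.  60.]
bar [445.  91.  62.]
sqa [453. 184.  62.]
sqb [449. 139.  62.]
weight [ 439. -191.   40.]
wrong [ 258. -287.   78.]
[-64.31920658  19.06723498  -3.70621984  83.69891536   1.23607716
  77.34676156  -5.06936595]
```

View pics/crop.png

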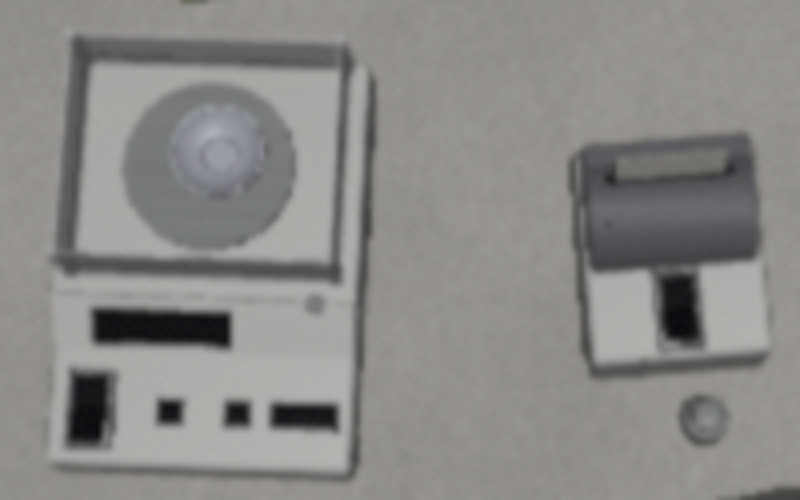

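The crop confirms it: the leftmost printer's rocker is at about (680,310) in the crop with the weight in front, and the bar key is the rightmost key of the row. I'll turn the tool, shut the fingers and travel to above the printer.

{"op": "arm_command", "data": {"deltas": [[0, 0, 0, 0, -6.4], [0, 0, 0, 0, -6.4], [0, 0, 0, 0, -6.4], [0, 0, 0, 0, -6.4], [0, 0, 0, 0, -6.4], [0, 0, 0, 0, 0]], "squeeze": 10}}

```text
time: 0.6
position: [283.4, 556.8, 222.1]
eef_rot: [[-0.996, -0.093, -0.0], [-0.093, 0.996, -0.001], [0.0, -0.001, -1.0]]
force: [-0.1, -0.1, -0.9]
width: 55.2
gripper_force: 0.0
```

{"op": "arm_command", "data": {"deltas": [[0, -0.0076, -0.0375, 0, 0], [0, -0.0076, -0.0375, 0, 0], [0, -0.0076, -0.0375, 0, 0], [0, -0.0076, -0.0375, 0, 0], [0, -0.0076, -0.0375, 0, 0], [0, -0.0076, -0.0375, 0, 0], [0, -0.0076, -0.0375, 0, 0], [0, -0.0076, -0.0375, 0, 0], [0, -0.0076, -0.0375, 0, 0], [0, -0.0076, -0.0375, 0, 0]]}}

```text
time: 1.43
position: [392.1, 188.2, 222.5]
eef_rot: [[-0.997, -0.083, -0.0], [-0.083, 0.997, 0.001], [-0.0, 0.001, -1.0]]
force: [0.2, 1.0, 0.7]
width: 0.7
gripper_force: 0.0
```

{"op": "arm_command", "data": {"deltas": [[0, -0.0076, -0.0375, 0, 0], [0, -0.0076, -0.0375, 0, 0], [0, -0.0076, -0.0375, 0, 0], [0, -0.0076, -0.0375, 0, 0], [0, -0.0076, -0.0375, 0, 0], [0, -0.0076, -0.0375, 0, 0], [0, -0.0076, -0.0375, 0, 0], [0, -0.0076, -0.0375, 0, 0], [0, -0.0076, -0.0375, 0, 0], [0, -0.0076, -0.0375, 0, 0], [0, 0, 0, 0, 0], [0, 0, 0, 0, 0]]}}

```text
time: 2.43
position: [500.2, -178.9, 222.1]
eef_rot: [[-0.997, -0.08, -0.001], [-0.08, 0.997, -0.001], [0.001, -0.001, -1.0]]
force: [0.5, 0.2, -0.2]
width: 0.6
gripper_force: 0.0
```

```bash
python3 - <<'E'
from h import *
T=toolT();im=capture("wrist");cv2.imwrite("pics/w1.png",im[:,:,::-1]);np.save("T1.npy",T)
s=r.state();print(s["time"],np.round(T,3),s["width"],r.pinch_z,s["q"])
for l in("printer_switch","printer","weight"):
    for d in spotter.cut_out(l,"wrist")[:2]:
        c,sz,a=cv2.minAreaRect(np.argwhere(d["pixels"])[:,::-1].astype(np.float32));print(l,d["conf"],d["location"],c,sz,a)
E
```

```text
2.4833 [[-9.97000e-01 -8.00000e-02 -1.00000e-03  5.00248e+02]
 [-8.00000e-02  9.97000e-01 -1.00000e-03 -1.78889e+02]
 [ 1.00000e-03 -1.00000e-03 -1.00000e+00  2.22103e+02]
 [ 0.00000e+00  0.00000e+00  0.00000e+00  1.00000e+00]] 0.5312989023526028 -18.700000000000003 [-16.60723004   7.16731763  34.14603994  99.6006528   -4.15823344
  74.55255778 113.22543198]
printer_switch 0.85 [323.1, 199.8] (325.0, 202.5) (41.0, 22.0) 90.0
printer_switch 0.56 [153.1, 295.7] (154.0, 299.0) (24.0, 26.0) 90.0
printer 0.86 [323.3, 198.0] (324.1078796386719, 236.75247192382812) (117.17428588867188, 148.59799194335938) 1.3019527196884155
printer 0.71 [236.3, 36.0] (232.5, 38.5) (77.0, 155.0) 90.0
weight 0.62 [312.6, 136.0] (312.5, 132.5) (27.0, 27.0) 90.0
```

View pics/w1.png

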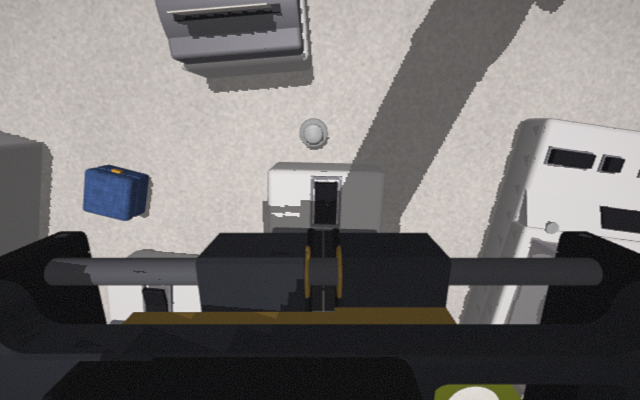

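The wrist view shows the rocker at columns 313–338, rows 179–226, with its raised front end at the top, and the weight at (313,132). Nothing is in the way.

```bash
python3 - <<'E'
from h import *
T=np.load("T1.npy");im=cv2.imread("pics/w1.png")
g=im.max(2);print("row@325",[(i,int(g[i,326])) for i in range(172,186)]);print("col@195",[(i,int(g[195,i])) for i in range(308,344)]) 
a=wristw(T,(326,181),83.6);print("front end",a)
for c in(314,338):print(wristw(T,(c,195),82))
for p in((271,166),(382,171)):print("front edge",wristw(T,p,70))
print(np.round(topw((360,191),78)), "top press est")
E
```

```text
row@325 [(172, 212), (173, 220), (174, 224), (175, 225), (176, 129), (177, 136), (178, 139), (179, 141), (180, 189), (181, 180), (182, 66), (183, 27), (184, 40), (185, 39)]
col@195 [(308, 228), (309, 220), (310, 172), (311, 141), (312, 127), (313, 159), (314, 134), (315, 55), (316, 30), (317, 37), (318, 40), (319, 36), (320, 35), (321, 39), (322, 40), (323, 35), (324, 38), (325, 37), (326, 38), (327, 38), (328, 36), (329, 35), (330, 41), (331, 41), (332, 41), (333, 32), (334, 35), (335, 38), (336, 41), (337, 78), (338, 85), (339, 74), (340, 72), (341, 99), (342, 116), (343, 119)]
front end [ 489.49753769 -176.49213483   83.6       ]
[ 505.9295592  -187.89795764   82.        ]
[ 503.87215639 -162.49796001   82.        ]
front edge [ 480.63242963 -236.48157219   70.        ]
front edge [ 476.40281733 -116.80591101   70.        ]
[ 517. -177.   78.] top press est
```

Check: the width measures 25 mm, and the front end at x≈491 plus 7 mm agrees with the housing front edge plus 18 mm. The press point is about (497.5, -176).

{"op": "arm_command", "data": {"deltas": [[0, 0.0025, 0.003, 0.03, 0], [0, 0, 0, 0.035, 0], [0, 0, 0, 0.035, 0], [0, 0, 0, 0.025, 0], [0, 0, 0, 0.006, 0], [0, 0, 0, 0.004, 0], [0, 0, 0, 0.004, 0], [0, 0, 0, 0.004, 0], [0, 0, 0, 0.003, 0], [0, 0, 0, 0, 0]]}}

```text
time: 3.47
position: [498.4, -173.9, 77.5]
eef_rot: [[-0.996, -0.088, 0.001], [-0.088, 0.996, 0.001], [-0.001, 0.0, -1.0]]
force: [-1.5, 0.4, 1.7]
width: 0.8
gripper_force: 0.9
```

{"op": "arm_command", "data": {"deltas": [[0, 0, 0, 0.0015, 0], [0, 0, 0, 0.001, 0], [0, 0, 0, 0, 0], [0, 0, 0, 0, 0]]}}

```text
time: 3.8
position: [498.6, -173.9, 77.1]
eef_rot: [[-0.996, -0.087, 0.002], [-0.087, 0.996, 0.002], [-0.002, 0.002, -1.0]]
force: [-14.5, 5.1, 31.5]
width: 0.1
gripper_force: 16.1
```

The contact is firm at the stop, z 77. I'll lift and check.

{"op": "arm_command", "data": {"deltas": [[0, 0, 0, -0.01, 0], [0, 0, 0, -0.03, 0], [0, 0, 0, -0.035, 0], [0, 0, 0, -0.035, 0], [0, 0, 0, -0.035, 0], [0, 0, 0, 0, 0]]}}

```text
time: 4.3
position: [501.0, -175.2, 226.5]
eef_rot: [[-0.996, -0.087, 0.011], [-0.087, 0.996, -0.001], [-0.011, -0.002, -1.0]]
force: [-0.0, -0.8, -0.5]
width: 0.5
gripper_force: 0.0
```

```bash
python3 - <<'E'
from h import *
im=capture("wrist")[:,:,::-1];a=cv2.imread("pics/w1.png")
cv2.imwrite("pics/cmp.png",cv2.resize(np.hstack([a[150:240,260:390],im[150:240,260:390]]),None,fx=3,fy=3));s=r.state();print(s["position"],s["force"])
E
```

```text
[ 500.10137993 -174.71110617  223.24700605] [ 0.55438021  0.0906583  -0.5735819 ]
```

View pics/cmp.png

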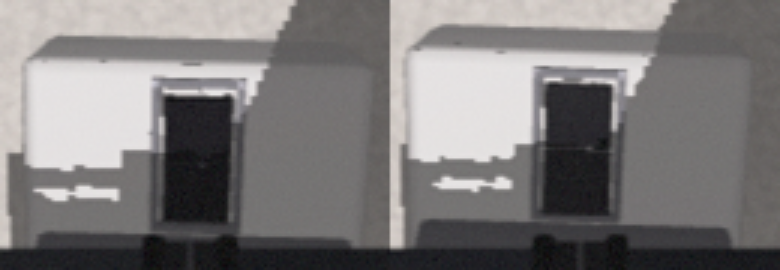

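The rocker's front half is now down: its front edge sits closer to the frame, and the hinge line shows at mid-length. Next is the balance.

{"op": "arm_command", "data": {"deltas": [[0, 0, 0, 0, 7.0], [0, 0.0068, 0.038, 0, 0], [0, 0.0068, 0.038, 0, 0], [0, 0.0068, 0.038, 0, 0], [0, 0.0068, 0.038, 0, 0], [0, 0.0068, 0.038, 0, 0], [0, 0.0068, 0.038, 0, 0], [0, 0.0068, 0.038, 0, 0], [0, 0.0068, 0.038, 0, 0], [0, 0.0068, 0.038, 0, 0], [0, 0.0068, 0.038, 0, 0], [0, 0.0068, 0.038, 0, 0]]}}

```text
time: 5.35
position: [436.7, 248.1, 218.5]
eef_rot: [[-0.999, 0.035, -0.0], [0.035, 0.999, 0.0], [0.0, 0.0, -1.0]]
force: [1.4, -0.1, 0.0]
width: 0.6
gripper_force: 0.0
```

{"op": "arm_command", "data": {"deltas": [[0, 0, 0, 0, 0], [0, 0, 0, 0, 0], [0, 0, 0, 0, 0]]}}

```text
time: 5.6
position: [437.5, 245.8, 218.5]
eef_rot: [[-0.999, 0.035, -0.0], [0.035, 0.999, -0.001], [0.0, -0.001, -1.0]]
force: [0.2, -1.0, 0.5]
width: 0.2
gripper_force: 0.0
```

```bash
python3 - <<'E'
from h import *
T=toolT();im=capture("wrist");cv2.imwrite("pics/w2.png",im[:,:,::-1]);np.save("T2.npy",T)
print(r.state()["time"],np.round(T,3))
for l in("balance_switch","tare_key","square_key_a"):
    for d in spotter.cut_out(l,"wrist")[:3]:
        m=np.argwhere(d["pixels"]);print(l,d["conf"],d["location"],m.min(0)[::-1],m.max(0)[::-1],np.round(wristw(T,d["location"],62)))
E
```

```text
5.65 [[-9.99000e-01  3.50000e-02 -0.00000e+00  4.37525e+02]
 [ 3.50000e-02  9.99000e-01 -1.00000e-03  2.45753e+02]
 [ 0.00000e+00 -1.00000e-03 -1.00000e+00  2.18455e+02]
 [ 0.00000e+00  0.00000e+00  0.00000e+00  1.00000e+00]]
balance_switch 0.58 [322.4, 201.8] [312 182] [334 222] [455. 245.  62.]
tare_key 0.66 [188.4, 198.7] [167 192] [209 207] [446.  94.  62.]
square_key_a 0.72 [230.7, 199.9] [224 194] [237 207] [449. 142.  62.]
square_key_a 0.69 [272.4, 202.3] [265 194] [280 209] [453. 188.  62.]
```

View pics/w2.png

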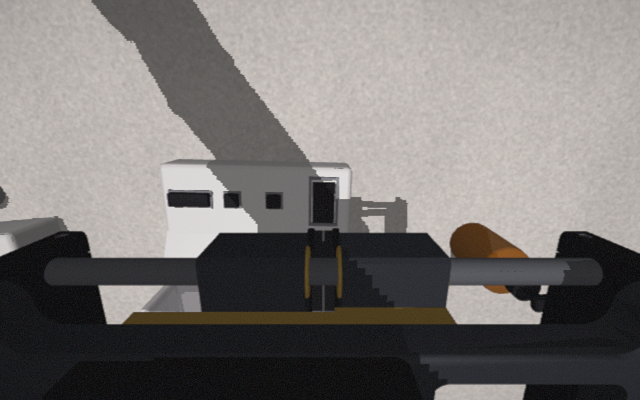

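The balance rocker is at (323,202), the bar key at (189,199), and the squares at (231,200) and (273,202). The pump bottle appears at the right, around (490,258), so I need to check the gripper body's clearance from it.

```bash
python3 - <<'E'
from h import *
T=np.load("T2.npy");g=cv2.imread("pics/w2.png").max(2)
print([(i,int(g[i,323])) for i in range(174,192)]);print([(i,int(g[200,i])) for i in list(range(306,318))+list(range(330,342))])
for v in(182,184):print("front end",wristw(T,(323,v),65.6))
capture("top")
d=spotter.cut_out("bottle","top")[0];m=np.argwhere(d["pixels"]);print(d["conf"],d["location"],m.min(0),m.max(0))
for uv,z in(((154,197),30),((146,192),100),((124,186),145),((138,186),148)):print(topw(uv,z))
E
```

```text
[(174, 225), (175, 222), (176, 183), (177, 112), (178, 132), (179, 135), (180, 133), (181, 185), (182, 76), (183, 24), (184, 26), (185, 27), (186, 27), (187, 27), (188, 27), (189, 23), (190, 27), (191, 31)]
[(306, 117), (307, 111), (308, 95), (309, 72), (310, 71), (311, 97), (312, 85), (313, 45), (314, 26), (315, 28), (316, 25), (317, 28), (330, 28), (331, 24), (332, 23), (333, 26), (334, 72), (335, 80), (336, 69), (337, 72), (338, 97), (339, 112), (340, 112), (341, 110)]
front end [431.12196171 246.10882588  65.6       ]
front end [433.35357559 246.03226481  65.6       ]Traceback (most recent call last):
  File "<stdin>", line 6, in <module>
IndexError: list index out of range
```

```bash
python3 - <<'E'
from h import *
for uv,z in(((154,197),30),((150,191),60),((146,192),100),((124,186),147)):print(uv,topw(uv,z))
T=np.load("T2.npy")
for uv in((470,240),(535,300)):print(wristw(T,uv,100),wristw(T,uv,140))
im=cv2.imread("pics/top0.png")[160:220,100:180];cv2.imwrite("pics/bot.png",cv2.resize(im,None,fx=8,fy=8,interpolation=cv2.INTER_CUBIC))
E
```

```text
(154, 197) [523.50051073 422.73765861  30.        ]
(150, 191) [534.99315749 424.73898878  60.        ]
(146, 192) [523.34276403 421.77302423 100.        ]
(124, 186) [530.8748674  465.49403226 147.        ]
[489.8492045  395.30405642 100.        ] [472.22423838 374.48716711 140.        ]
[562.86253694 472.86492013 100.        ] [534.85512464 441.0189288  140.        ]
```

View pics/bot.png

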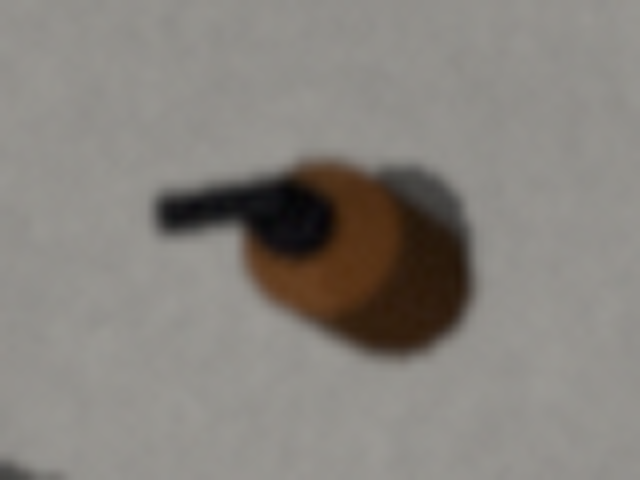

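The crop shows the bottle standing at about (525, 420), clear of the gripper body (y up to 341, x up to 476). The press point is about (438.5, 246), right below the tool.

{"op": "arm_command", "data": {"deltas": [[0, -0.001, 0, 0.03, 0], [0, 0, 0, 0.035, 0], [0, 0, 0, 0.035, 0], [0, 0, 0, 0.035, 0], [0, 0, 0, 0.01, 0], [0, 0, 0, 0.004, 0], [0, 0, 0, 0.004, 0], [0, 0, 0, 0.004, 0], [0, 0, 0, 0.003, 0], [0, 0, 0, 0.001, 0], [0, 0, 0, 0, 0]]}}

```text
time: 6.82
position: [439.1, 247.0, 59.4]
eef_rot: [[-0.999, 0.034, 0.001], [0.034, 0.999, 0.002], [-0.001, 0.002, -1.0]]
force: [-2.1, -0.4, 6.2]
width: 0.1
gripper_force: 2.9
```

{"op": "arm_command", "data": {"deltas": [[0, 0, 0, 0.001, 0], [0, 0, 0, 0.001, 0], [0, 0, 0, 0, 0], [0, 0, 0, 0, 0]]}}

```text
time: 7.15
position: [439.2, 247.1, 59.1]
eef_rot: [[-0.999, 0.035, 0.001], [0.035, 0.999, 0.002], [-0.001, 0.002, -1.0]]
force: [-12.0, -5.6, 28.4]
width: 0.7
gripper_force: 14.4
```

{"op": "arm_command", "data": {"deltas": [[0, 0, 0, -0.01, 0], [0, 0, 0, -0.03, 0], [0, 0, 0, -0.035, 0], [0, 0, 0, -0.035, 0], [0, 0, 0, -0.035, 0], [0, 0, 0, 0, 0]]}}

```text
time: 7.65
position: [441.6, 248.1, 208.9]
eef_rot: [[-0.999, 0.035, 0.009], [0.035, 0.999, 0.007], [-0.009, 0.008, -1.0]]
force: [1.1, 0.2, -0.4]
width: 0.6
gripper_force: 0.0
```

{"op": "arm_command", "data": {"deltas": [[0, -0.0026, -0.0383, 0, 0], [0, -0.0026, -0.0383, 0, 0], [0, -0.0026, -0.0383, 0, 0], [0, -0.0026, -0.0383, 0, 0], [0, 0, 0, 0, 1.5], [0, 0, 0, 0, 0], [0, 0, 0, 0, 0]]}}

```text
time: 8.23
position: [443.9, 93.2, 201.6]
eef_rot: [[-0.998, 0.06, 0.001], [0.06, 0.998, 0.001], [-0.001, 0.001, -1.0]]
force: [0.3, 1.0, -0.6]
width: 0.7
gripper_force: 0.0
```

```bash
python3 - <<'E'
from h import *
T=toolT();im=capture("wrist");cv2.imwrite("pics/w3.png",im[140:260,200:480,::-1].repeat(2,0).repeat(2,1))
print(r.state()["time"],np.round(T,3))
for l in("balance_switch","tare_key","square_key_a"):
    for d in spotter.cut_out(l,"wrist")[:3]:
        m=np.argwhere(d["pixels"]);print(l,d["conf"],d["location"],m.min(0)[::-1],m.max(0)[::-1],np.round(wristw(T,d["location"],62),1))
E
```

```text
8.2833 [[-9.98000e-01  6.00000e-02  1.00000e-03  4.43921e+02]
 [ 6.00000e-02  9.98000e-01  1.00000e-03  9.32470e+01]
 [-1.00000e-03  1.00000e-03 -1.00000e+00  2.01598e+02]
 [ 0.00000e+00  0.00000e+00  0.00000e+00  1.00000e+00]]
balance_switch 0.81 [462.4, 194.2] [451 170] [479 215] [457.  240.8  62. ]
balance_switch 0.62 [318.8, 190.6] [301 184] [343 201] [444.   89.2  62. ]
tare_key 0.95 [320.0, 191.2] [301 185] [343 200] [444.7  90.4  62. ]
tare_key 0.45 [408.7, 194.1] [403 185] [420 200] [453.5 184.   62. ]
square_key_a 0.74 [367.6, 193.0] [359 184] [374 200] [449.7 140.6  62. ]
square_key_a 0.51 [410.9, 194.0] [403 185] [420 201] [453.5 186.4  62. ]
```

View pics/w3.png

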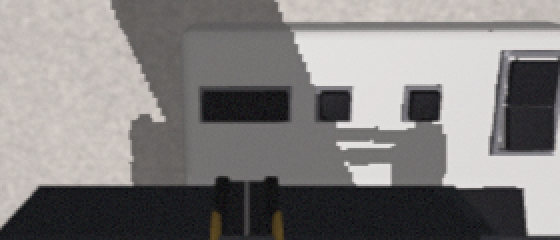

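The rocker's front half is now down (the hinge line shows), and the bar key is at full-frame pixel (322,192), about (445.5, 92), right below the tool. The squares are off to the right. Now I'll press the bar.

{"op": "arm_command", "data": {"deltas": [[0, -0.001, -0.001, 0.03, 0], [0, 0, 0, 0.035, 0], [0, 0, 0, 0.035, 0], [0, 0, 0, 0.025, 0], [0, 0, 0, 0.01, 0], [0, 0, 0, 0.004, 0], [0, 0, 0, 0.003, 0], [0, 0, 0, 0.003, 0], [0, 0, 0, 0, 0], [0, 0, 0, 0, 0], [0, 0, 0, 0, 0]]}}

```text
time: 9.35
position: [445.3, 92.3, 57.4]
eef_rot: [[-0.998, 0.06, 0.002], [0.06, 0.998, 0.001], [-0.002, 0.001, -1.0]]
force: [-3.7, -0.9, 7.8]
width: 0.3
gripper_force: 3.6
```

{"op": "arm_command", "data": {"deltas": [[0, 0, 0, 0.001, 0], [0, 0, 0, 0, 0], [0, 0, 0, 0, 0], [0, 0, 0, 0, 0]]}}

```text
time: 9.68
position: [445.4, 92.3, 57.1]
eef_rot: [[-0.998, 0.061, 0.002], [0.061, 0.998, 0.002], [-0.002, 0.002, -1.0]]
force: [-7.8, -2.2, 19.4]
width: 0.7
gripper_force: 9.7
```

{"op": "arm_command", "data": {"deltas": [[0, 0, 0, -0.01, 0], [0, 0, 0, -0.03, 0], [0, 0, 0, -0.035, 0], [0, 0, 0, -0.035, 0], [0, 0, 0, -0.035, 0], [0, 0, 0, 0, 0], [0, 0, 0, 0, 0], [0, 0, 0, 0, 0]]}}

```text
time: 10.35
position: [444.7, 91.8, 200.3]
eef_rot: [[-0.998, 0.061, 0.001], [0.061, 0.998, 0.001], [-0.001, 0.001, -1.0]]
force: [0.4, 0.4, -0.4]
width: 0.1
gripper_force: 0.0
```

```bash
python3 - <<'E'
from h import *
im=capture("wrist");cv2.imwrite("pics/w4.png",im[140:260,200:480,::-1].repeat(2,0).repeat(2,1));s=r.state();print(s["time"],s["position"],s["force"])
print([np.round(wristw(toolT(),d["location"],62),1) for d in spotter.cut_out("tare_key","wrist")[:1]])
E
```

```text
10.4 [444.22480261  91.66260913 199.50433698] [-0.17613133 -0.63167121 -0.59478677]
[array([443.9,  94.4,  62. ])]
```

View pics/w4.png

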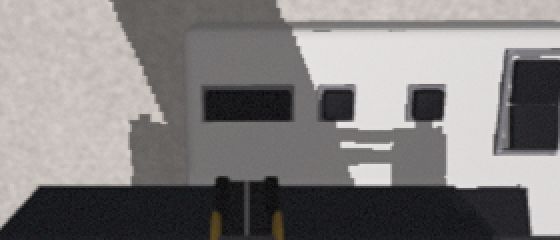

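The keys look the same as before the press, the rocker is on, and the arm is clear. Handing in.

```bash
python3 -c "
from cell import r
print(r.hand_in())"
```

```text
the job is handed in; nothing more can be done
None
```

I switched on the printer, then the balance, then pressed the bar key fully down and let it come up. The job is handed in at about 10.4 s of robot time; no verdict came back.

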